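Flip the bevelled cover plate up onto the gluing board

TASK

With your fingertips only, push the dark wooden cover plate squarely up to the front edge of the raised plywood board, tip it up on end against that edge and push it over, so that it flips onto the board with its bevelled, inlaid face up. Then push it on until it lies flat and wholly on the board. Do not pinch it, lift it off or carry it, do not push hard, and leave everything else where it stands.

Things in the scene. Friction and masses are not known exactly. Their poses are not given: they have to be found in the camera images.
- board: plywood gluing board fixed to the bench, 18 mm high, 200 mm deep, 440 mm wide. Origin: at bench level, middle of the foot of its upright front face (the wall edge). x points level from that face onto the board, square to it (away from the robot, turned up to 0.25 rad); y along the face to the left; z up. A batten along the back stands 14 mm above the board, its front at x = 180 mm
- plate_mid (a point): centre (half-way through) of the loose dark-wood cover plate, 90 mm (its x) by 70 mm (its y) by 12 mm, about 70 g. It starts face down on the bench, 20 to 50 mm short of the board's front face, its x within 0.25 rad of the board's x. z (up at the start, down when flipped) is the normal of its plain back
- end_far (a point): middle of the plate's rim at its +x end (the end next to the board at the start), half-way up the 4 mm rim: 45 mm along x and 4 mm along z from the plate's centre
- end_near (a point): middle of the plate's rim at its -x end (the end next to the robot at the start), half-way up the 4 mm rim: 45 mm along -x and 4 mm along z from the plate's centre
- glue_bottle: bystander, loose: white plastic glue bottle, 48 mm across, 120 mm tall, standing on the bench beside the work; origin at the centre of its underside
- tape_roll: bystander, loose: flat brown tape roll, 80 mm across, 24 mm high, on the bench; origin at the centre of its underside
- sanding_block: bystander, loose: cork sanding block 90 x 50 x 30 mm, on the bench; origin at the centre of its underside
- tuning_peg: bystander, loose: dark turned tuning peg 75 mm tall, 24 mm across at its foot, standing on the board; origin at the centre of its underside
- jar_cup: bystander, loose: white ceramic cup 72 mm across, 85 mm tall, standing on the board; origin at the centre of its underside
- string_spool: bystander, loose: wooden thread spool 44 mm across, 36 mm high, on the bench; origin at the centre of its underside
- plate: the same plate: centre of its bevelled face (underneath at the start), 6 mm along -z from its middle. 8 mm bevels of 45 degrees on its -x end and both sides leave an 82 x 54 mm field with a pale inlaid ring and a rim 4 mm thick, at the start upright 8 to 12 mm above the bench, undercut below; the +x end is square. A finger pressed lightly on the near rim drags it up; the plate turns about its far end
Not all that is in view belongs to the job. Leave any orange or purple look-alike of the plate alone.

How it is judged:
By the outcome, as a careful person would: the job done as asked, in the order asked, and still so for the second after the job is handed in, with the robot touching nothing.
It also fails if it takes over 64 s, if anything falls off the work surface, if the arm or the gripper's body presses on something with over 40 N, if the wrist force passes 120 N, or if a joint passes its speed limit or range.

ROBOT

A 6-joint arm with a two-finger parallel gripper is mounted at the origin on the work surface. World frame = base frame: x ahead of the robot, y to its left, z up, the work surface at z = 0. Lengths are in m, angles in rad, forces in N, time in s.
With the tool pointing down it reaches from about 0.375 to 0.9 m from the base axis. Payload 3.1 kg.
Tool frame: the origin (TCP) lies on the front face of the gripper's body, between the roots of the fingers; the fingertips stand 70 mm ahead of it and the grasp point (between the pads) lies 51 mm ahead of it; z points along the fingers, y is the line along which they close (so a half turn about z gives the same grasp; the last joint's range is limited). The gripper opens to 87 mm and grips with 3 to 60 N. Pads are 19 mm wide; open, the fingers measure 117 mm over their backs; the gripper's body (75 mm by 190 mm) begins 51 mm behind the grasp point.
Start: joints at [1.097, 0.527, 1.433, -0, 1.181, -0.178], TCP at [0.182, 0.598, 0.292] pointing down, gripper open.
Joint ranges: [-3.08, 3.08], [-0.75, 2.2], [0.22, 2.44], [-1.43, 4.57], [0, 2.65], [-2.85, 2.85]. Speed limits (rad/s): [2.79, 2.79, 3.14, 3.14, 3.14, 3.14].

INTERFACE

Orientations are given as a rotation vector (axis times angle).
In Python, from bench import ctrl gives the robot as it stands.
- The arm moves only by the tool servo_tool, never from a script. Its argument "deltas" is one flat list of numbers, 5 for each row, row after row: the shift along the tool's x, y, z scaled (see below), then the turn about the tool's z scaled (see below), then the closure in counts, from 0 (fully open) to 255 (shut). In form: [tx, ty, tz, spin, claw, tx, ty, tz, spin, claw, ...]. A call has 1 to 8 rows; each row is the pose to reach, as a shift and turn from the pose commanded when the call began, along the tool's axes at that moment; what a row does not reach only later rows make up. The controller multiplies each number of a shift by 0.4 m and each number of a turn by pi/2 rad. A row lasts 1/10 s, in which the tool goes at most 50 mm and 8.59 degrees, less where a joint would pass 70% of its speed; a pose out of reach is approached as far as the arm can. A call with a number of a shift or a turn outside -1 to 1 is refused whole. A call with a gripper value outside its range is refused whole. The fingers move at their own pace and stop on an object; "grip_force" is the grip in N (left out, the last holds). Time passes only in rows, so rows that repeat a pose let the fingers close. It gives the time, the measured TCP pose, the force, the opening and the grip force at its end, in the units of the state.
- ctrl.get_state(): the state, without advancing time (a new reading comes with each control period).
- ctrl.read_camera(name): name is "scene" or "top"; returns a dict with "image" (480x640x3 uint8, blue, green, red), "depth" (480x640 float32, m along the optical axis (not along the pixel's ray), 0 where there is no reading), "K" (3x3 intrinsics, pixels), "extrinsics" (4x4, takes a point from world to camera coordinates). Camera axes: x right, y up, looking along -z (the intrinsics and any distortion apply to the point x, -y, -z); pixel columns grow to the right and rows downward; lengths in m; the calibration is good to about 2 mm. A picture is of the moment at which its call begins.
- ctrl.close_job(): hands the job in; it is judged then, once.
Trained networks look in the newest picture that a camera, given by its name, has taken for a name from the list of things; names that differ only in an ending like _2 or _b are one class to them, and where a whole thing is asked for, a point or a joint stands for the part that bears it (a point fixed in the world has none). Each returns a list of dicts, best first, with "score" (0 to 1); they miss things now and then, are a little off and sometimes report something else, mostly with a low value. They report only what shows in the picture. A call takes as long as a camera call. They do not tell look-alikes from the thing itself.
- ctrl.recognise(camera, query): "xyz" ([x, y, z] in m, in world coordinates, good to about 4 mm: the middle of the surface that is visible of it).
- ctrl.place_of(camera, query): "xyz" ([x, y, z] in m, in world coordinates, good to about 4 mm: a listed point, or the origin of a listed thing).
The state is a dict: "clock": time; "qpos": joint angles; "qvel": joint speeds; "joint_efforts": joint torques, N m; "position": TCP position; "eef_rot": TCP orientation; "contact_force": force on the tool from outside, world axes, zero at the start; "moment": the same for the moment, N m; "opening": finger opening in m; "finger_force": force on a finger pad.
Only numpy, scipy, OpenCV 4.12 (cv2) and the standard library are available. Lean on these libraries where they do the work, as an engineer would, in place of code of your own. Each camera call takes 0.05 s, during which the arm holds its last target. There are 200 camera calls.

## Working session

There is one attempt and no reset: what is moved stays moved. The work goes in short steps, Python scripts to look and compute and a tool call to move; the robot and the scene stay as the last step left them, time stands still between calls to the robot, and variables do not carry over. Pictures are saved under pics/ and viewed, at most 10 in all, crops included, and the job is handed in when it is done.

Besides the shell and the picture viewer there is one more tool, called after "Request:" as name(argument=value, ...) on one line, values as JSON. servo_tool: Moves the arm, as the interface text tells. Shifts and turns lie within -1 to 1; 1 stands for 0.4 m of shift or pi/2 rad of turn. Its arguments: {"type":"object","properties":{"deltas":{"type":"array"},"grip_force":{"type":"number"}},"required":["deltas"]}

```bash
ls; mkdir -p pics; cat > h.py <<'E'
import numpy as np, cv2
from bench import ctrl
def shot(cam):
    d=ctrl.read_camera(cam); return d
def px2w(d,u,v,z=None):
    K=np.array(d["K"]);T=np.linalg.inv(np.array(d["extrinsics"]))
    r=np.array([(u-K[0,2])/K[0,0],-(v-K[1,2])/K[1,1],-1.])
    if z is None:
        return T[:3,:3]@(r*d["depth"][int(v),int(u)])+T[:3,3]
    w=T[:3,:3]@r; return T[:3,3]+w*(z-T[2,3])/w[2]
def w2px(d,p):
    K=np.array(d["K"]);c=np.array(d["extrinsics"])@np.r_[p,1]
    return [K[0,0]*c[0]/-c[2]+K[0,2], K[1,1]*-c[1]/-c[2]+K[1,2]]
E
python3 - <<'E'
from h import *
s=ctrl.get_state();print({k:np.round(v,4) for k,v in s.items()})
for c in("top","scene"):
    d=shot(c);cv2.imwrite(f"pics/{c}0.png",d["image"]);print(np.round(d["K"],1).tolist(),np.round(d["extrinsics"],3).tolist())
    for q in("board","plate_mid","end_far","end_near","glue_bottle","tape_roll","sanding_block","tuning_peg","jar_cup","string_spool"):
        print(c,q,[(np.round(r["xyz"],3).tolist(),round(r["score"],2)) for r in ctrl.place_of(c,q)])
E
```

```text
pics
{'clock': np.float64(0.0), 'qpos': array([ 1.0965,  0.5285,  1.4339, -0.    ,  1.1814, -0.1785]), 'qvel': array([-0.0004, -0.0003, -0.0009, -0.0005, -0.0008,  0.0012]), 'joint_efforts': array([-1.60000e-03, -4.40048e+01, -1.76584e+01,  6.32000e-02,
        5.85000e-02, -1.00000e-04]), 'position': array([0.1819, 0.5973, 0.2913]), 'eef_rot': array([-0.4628, -3.1066,  0.0033]), 'contact_force': array([-0.6667, -0.3795, -0.0166]), 'moment': array([-0.0166,  0.0131, -0.0059]), 'finger_force': np.float64(0.0), 'opening': np.float64(0.087)}
[[519.1, 0.0, 321.0], [0.0, 519.1, 243.0], [0.0, 0.0, 1.0]] [[-0.028, -0.999, -0.018, 0.035], [0.997, -0.029, 0.069, -0.534], [-0.07, -0.016, 0.997, -1.151], [0.0, 0.0, 0.0, 1.0]]
top board [([0.572, 0.075, -0.0], 0.76)]
top plate_mid [([0.343, -0.034, 0.005], 0.94), ([0.311, 0.204, 0.004], 0.71), ([0.481, 0.098, 0.009], 0.69), ([0.342, 0.344, 0.009], 0.68)]
top end_far [([0.304, -0.021, 0.01], 0.82), ([0.334, 0.246, 0.008], 0.79), ([0.298, 0.358, 0.012], 0.79), ([0.522, 0.119, 0.012], 0.67)]
top end_near [([0.436, 0.09, 0.008], 0.91), ([0.29, 0.162
[... 536 characters left out ...]
, 0.001], 0.76)]
scene plate_mid [([0.344, -0.029, 0.005], 0.97), ([0.339, 0.343, 0.007], 0.74), ([0.311, 0.204, 0.005], 0.64), ([0.476, 0.103, 0.007], 0.56)]
scene end_far [([0.522, 0.117, 0.01], 0.87), ([0.3, -0.023, 0.015], 0.87), ([0.296, 0.353, 0.013], 0.68), ([0.331, 0.242, 0.006], 0.63)]
scene end_near [([0.385, 0.33, 0.005], 0.9), ([0.295, 0.162, 0.007], 0.88), ([0.434, 0.09, 0.006], 0.56)]
scene glue_bottle [([0.456, 0.24, -0.001], 0.57)]
scene tape_roll [([0.522, -0.121, -0.001], 0.93)]
scene sanding_block [([0.548, -0.24, -0.002], 0.98), ([0.477, 0.105, 0.0], 0.26)]
scene tuning_peg []
scene jar_cup [([0.618, 0.262, 0.018], 0.56)]
scene string_spool [([0.463, 0.348, -0.001], 0.7)]
```

View pics/top0.png

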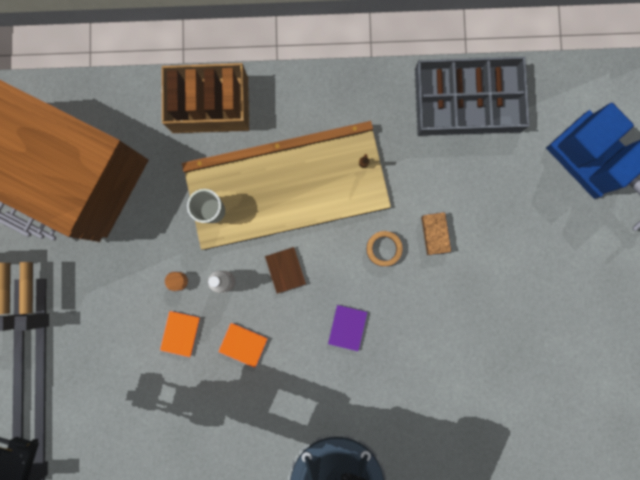

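View pics/scene0.png

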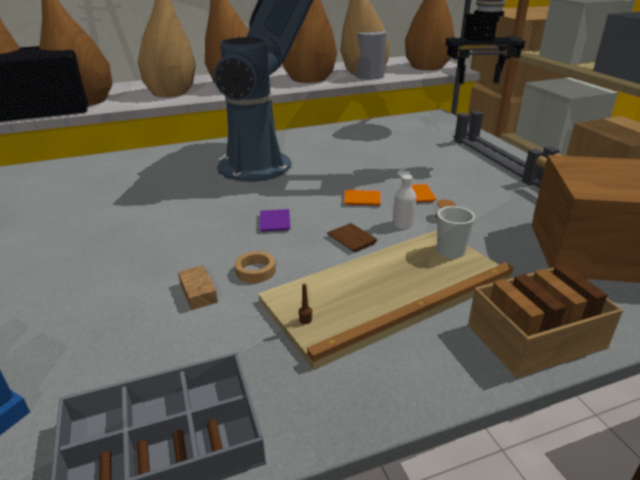

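Candidates for the plate in the top view: dark brown (285,270), orange (180,334) and (244,345), purple (348,328). By the description it's the dark one, next to the board; the bottle is at (219,281), the cup at (205,205) and the peg at (366,161). Next I'll fit its edges and check it in a crop.

```bash
cat >> h.py <<'E'
def rot(): 
    import scipy.spatial.transform as t
    s=ctrl.get_state(); return s, t.Rotation.from_rotvec(s["eef_rot"]).as_matrix()
E
python3 - <<'E'
from h import *
d=shot("top");im=d["image"];hsv=cv2.cvtColor(im,cv2.COLOR_BGR2HSV)
sub=im[230:310,250:320];h=hsv[230:310,250:320]
m=((h[...,1]>90)&(h[...,2]<140)).astype(np.uint8)
n,l,st,ce=cv2.connectedComponentsWithStats(m);k=1+np.argmax(st[1:,4]);m=(l==k).astype(np.uint8)
c=cv2.findContours(m,cv2.RETR_EXTERNAL,cv2.CHAIN_APPROX_NONE)[0][0]
W=np.array([px2w(d,p[0][0]+250,p[0][1]+230,.012)[:2] for p in c])
r=cv2.minAreaRect((W*1000).astype(np.float32));print("plate",r,np.round(cv2.boxPoints(r)))
for z in(0.018,):
    E=[px2w(d,u,v,.018)[:2] for u,v in[(202,248),(391,208)]];print("edge",E)
# board top mask fit
hb=((hsv[...,0]>12)&(hsv[...,0]<30)&(hsv[...,1]>70)&(hsv[...,2]>150)).astype(np.uint8)
pts=[]
for u in range(215,380):
    v=np.nonzero(hb[180:260,u])[0]
    if len(v): pts.append(px2w(d,u,v.max()+180+.5,.018)[:2])
pts=np.array(pts,np.float32)
vx,vy,x0,y0=cv2.fitLine(pts,cv2.DIST_HUBER,0,.01,.01).ravel();print("line",vx,vy,x0,y0,"yaw",np.arctan2(-vx,vy) if vy>0 else np.arctan2(vx,-vy))
s,R=rot();print(np.round(R,4))
cv2.imwrite("pics/crop.png",cv2.resize(im[190:310,190:400],None,fx=3.8,fy=3.8,interpolation=cv2.INTER_CUBIC))
E
```

```text
plate ((476.7366943359375, 103.19590759277344), (85.91436004638672, 67.24323272705078), 16.809558868408203) [[426. 123.]
 [445.  59.]
 [528.  83.]
 [508. 148.]]
edge [array([0.53156657, 0.28961176]), array([ 0.60972599, -0.14053863])]
line 0.187801 -0.9822071 0.5727434 0.06780327 yaw 0.18892284
[[-0.9566  0.2915 -0.    ]
 [ 0.2915  0.9566 -0.    ]
 [ 0.     -0.     -1.    ]]
```

View pics/crop.png

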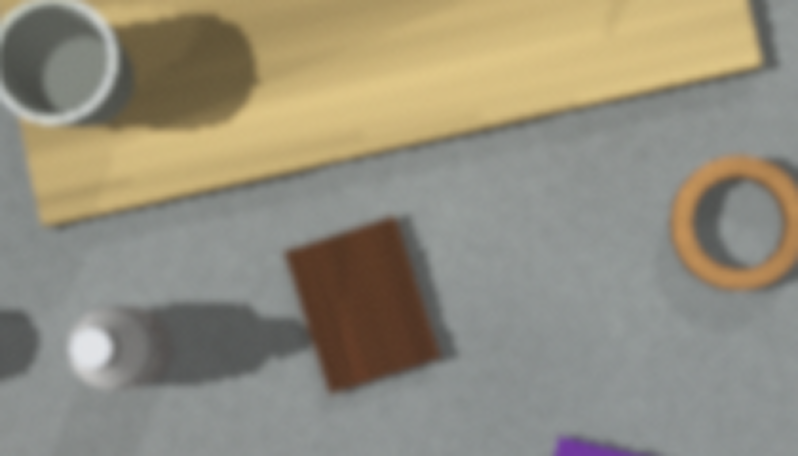

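The crop confirms the dark brown plate (crop 365,305), yawed about 0.1 rad more than the board edge. I'm moving behind it now, with the fingers parted about 30 mm so they square it.

Request:
servo_tool(deltas=[-0.46,-0.53,0,-0.309,167,-0.46,-0.53,0,-0.309,167,-0.46,-0.53,0,-0.309,167,-0.46,-0.53,0,-0.309,167,-0.46,-0.53,0,-0.309,167,-0.46,-0.53,0,-0.309,167,-0.46,-0.53,0,-0.309,167,-0.46,-0.53,0,-0.309,167])

```text
clock: 1.95
position: [0.2969, 0.3412, 0.2926]
eef_rot: [-0.293, 3.127, 0.001]
contact_force: [0.8, 0.8, -0.5]
opening: 0.0337
finger_force: 0.0
```

```bash
cat >> h.py <<'E'
O=np.array([.5727,.0678]);BX=np.array([.982,.188]);BY=np.array([-.188,.982])
def bf():
    s,R=rot();p=s["position"];q=p[:2]-O
    print("t",round(s["clock"],2),"bx %.4f by %.4f tip %.4f"%(q@BX,q@BY,p[2]-.07),"F",np.round(s["contact_force"],2),"Fbx %.2f"%(s["contact_force"][:2]@BX),"open",round(float(s["opening"]),4))
    print("tooly yaw",np.arctan2(-R[0,1],R[1,1])); return s,R,q
def to(bx,by,tip):
    s,R,q=bf();w=O+bx*BX+by*BY
    d=R.T@(np.r_[w,tip+.07]-s["position"]);print("scaled",np.round(d/.4,4),"spin",(np.arctan2(-R[0,1],R[1,1])-.189)/(np.pi/2))
E
python3 -c "
from h import *
to(-.152,.049,.06)"
```

```text
t 1.95 bx -0.2194 by 0.3204 tip 0.2226 F [ 0.82  0.82 -0.5 ] Fbx 0.96 open 0.0337
tooly yaw 0.1871509591402519
scaled [-0.1698 -0.6786  0.406 ] spin -0.0011771359712311937
```

Request:
servo_tool(deltas=[-0.17,-0.679,0,0,167,-0.17,-0.679,0,0,167,-0.17,-0.679,0,0,167,-0.17,-0.679,0,0,167,-0.17,-0.679,0,0,167,-0.17,-0.679,0,0,167,-0.17,-0.679,0.2,0,167,-0.17,-0.679,0.4,0,167])

```text
clock: 2.75
position: [0.4175, 0.0876, 0.1924]
eef_rot: [-0.296, 3.119, -0.001]
contact_force: [-0.0, 0.6, -0.5]
opening: 0.0303
finger_force: 0.0
```

```bash
python3 -c "
from h import *
to(-.154,.049,.004)"
```

```text
t 2.75 bx -0.1487 by 0.0486 tip 0.1224 F [-0.04  0.58 -0.5 ] Fbx 0.07 open 0.0303
tooly yaw 0.18889304679234153
scaled [0.0155 0.0014 0.296 ] spin -6.808852671351574e-05
```

Request:
servo_tool(deltas=[0.008,0,0,0,167,0.008,0,0,0,167,0.008,0,0,0,167])

```text
clock: 3.05
position: [0.4124, 0.0877, 0.1944]
eef_rot: [-0.3, 3.122, -0.001]
contact_force: [0.1, 0.0, 0.9]
opening: 0.0297
finger_force: 0.0
```

```bash
python3 - <<'E'
from h import *
to(-.154,.049,.004)
d=shot("top");cv2.imwrite("pics/a.png",cv2.resize(d["image"][230:330,230:340],None,fx=5,fy=5,interpolation=cv2.INTER_CUBIC))
E
```

```text
t 3.05 bx -0.1536 by 0.0496 tip 0.1244 F [0.1  0.04 0.92] Fbx 0.10 open 0.0297
tooly yaw 0.19128886825415684
scaled [ 0.0022 -0.0013  0.3011] spin 0.001457138786940707
```

Request:
servo_tool(deltas=[0,0,0.1,0,167,0,0,0.2,0,167,0,0,0.25,0,167,0,0,0.28,0,167,0,0,0.295,0,167,0,0,0.3,0,167,0,0,0.3,0,167,0,0,0.3,0,167])

```text
clock: 3.9
position: [0.4119, 0.087, 0.0734]
eef_rot: [-0.298, 3.125, -0.001]
contact_force: [0.5, -0.1, -0.6]
opening: 0.03
finger_force: 0.0
```

```bash
python3 - <<'E'
from h import *
to(-.14,.049,.004)
E
```

```text
t 3.9 bx -0.1543 by 0.0490 tip 0.0034 F [ 0.51 -0.11 -0.59] Fbx 0.48 open 0.03
tooly yaw 0.18985078002594252
scaled [-0.0358 -0.0002 -0.0014] spin 0.0005416233864504129
```

Request:
servo_tool(deltas=[-0.015,0,0,0,167,-0.03,0,0,0,167,-0.045,0,0,0,167,-0.06,0,0,0,167,-0.075,0,0,0,167,-0.09,0,0,0,167,-0.103,0,0,0,167,-0.115,0,0,0,167])

```text
clock: 4.7
position: [0.4568, 0.0956, 0.0722]
eef_rot: [0.297, -3.127, 0.0]
contact_force: [-0.6, 1.1, 0.4]
opening: 0.0301
finger_force: 0.5
```

```bash
python3 - <<'E'
from h import *
bf()
d=shot("top");cv2.imwrite("pics/b.png",cv2.resize(d["image"][200:320,200:340],None,fx=5,fy=5,interpolation=cv2.INTER_CUBIC))
for c in("top","scene"):
  for q in("end_far","end_near","plate_mid"):
    for r in ctrl.place_of(c,q):
      p=r["xyz"];w=np.array(p[:2])-O
      if abs(w@BX)<.16 and abs(w@BY)<.15:print(c,q,np.round([w@BX,w@BY,p[2],r["score"]],3))
E
```

```text
t 4.7 bx -0.1086 by 0.0491 tip 0.0022 F [-0.64  1.1   0.38] Fbx -0.42 open 0.0301
tooly yaw 0.18953661466840713
top end_far [-0.01   0.047  0.012  0.96 ]
top plate_mid [-0.052  0.044  0.008  0.76 ]
scene end_far [-0.04   0.058  0.01   0.87 ]
scene end_near [-0.132  0.048  0.006  0.56 ]
scene plate_mid [-0.088  0.053  0.007  0.56 ]
```

View pics/b.png

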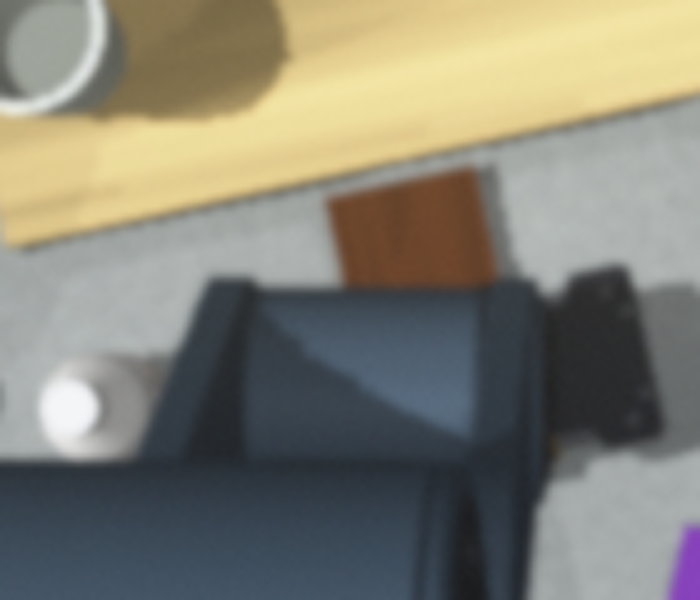

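Plate's far end (crop ~(405,185)) is parallel to the board edge with about a 9 mm gap, and the bottle (crop 80,405) hasn't been touched. Now closing the gap gently.

Request:
servo_tool(deltas=[-0.008,0,0,0,167,-0.013,0,0,0,167,-0.016,0,0,0,167,-0.018,0,0,0,167,-0.018,0,0,0,167])

```text
clock: 5.55
position: [0.4635, 0.0969, 0.0722]
eef_rot: [-0.297, 3.127, -0.0]
contact_force: [-0.2, 0.7, -0.8]
opening: 0.03
finger_force: 0.1
```

Request:
servo_tool(deltas=[-0.0025,0,0,0,167,-0.0025,0,0,0,167])

```text
clock: 5.75
position: [0.4645, 0.0971, 0.0723]
eef_rot: [-0.297, 3.127, -0.0]
contact_force: [-0.5, 0.0, -0.6]
opening: 0.0301
finger_force: 0.2
```

Request:
servo_tool(deltas=[-0.0025,0,0,0,167,-0.0025,0,0,0,167])

```text
clock: 5.95
position: [0.4653, 0.0973, 0.0722]
eef_rot: [0.297, -3.127, -0.0]
contact_force: [-1.3, -1.0, -0.8]
opening: 0.03
finger_force: 0.4
```

```bash
python3 -c "
from h import *
bf()"
```

```text
t 5.95 bx -0.0999 by 0.0492 tip 0.0022 F [-1.27 -1.02 -0.8 ] Fbx -1.44 open 0.03
tooly yaw 0.18964339496724475
```

Request:
servo_tool(deltas=[-0.002,0,0,0,167,-0.002,0,0,0,167])

```text
clock: 6.15
position: [0.4655, 0.0974, 0.0722]
eef_rot: [0.297, -3.126, -0.0]
contact_force: [-2.6, -1.3, 0.2]
opening: 0.0302
finger_force: 1.2
```

Request:
servo_tool(deltas=[-0.002,0,0,0,167,-0.002,0,0,0,167])

```text
clock: 6.35
position: [0.4656, 0.0974, 0.0722]
eef_rot: [0.297, -3.124, -0.0]
contact_force: [-3.3, -3.8, 1.4]
opening: 0.0302
finger_force: 2.3
```

Request:
servo_tool(deltas=[0,0,-0.006,0,167,0,0,-0.013,0,167,-0.0005,0,-0.02,0,167,-0.001,0,-0.027,0,167,-0.0015,0,-0.034,0,167,-0.0017,0,-0.039,0,167])

```text
clock: 6.95
position: [0.4666, 0.0978, 0.088]
eef_rot: [0.297, -3.125, -0.0]
contact_force: [-4.7, -1.8, 0.6]
opening: 0.0299
finger_force: 2.4
```

```bash
cat >> h.py <<'E'
def look(name=None,view=False):
    # plate pixels in scene camera -> board frame cloud
    d=shot("scene");im=d["image"];c=[w2px(d,np.r_[O+a*BX+b*BY,z]) for a in(-.12,.11) for b in(0,.1) for z in(0,.1)]
    c=np.array(c);u0,v0=c.min(0).astype(int);u1,v1=c.max(0).astype(int)
    h=cv2.cvtColor(im,cv2.COLOR_BGR2HSV)
    m=(h[...,0]<14)&(h[...,1]>100)&(h[...,2]<150);P=[]
    for v in range(v0,v1):
        for u in range(u0,u1):
            if m[v,u] and d["depth"][v,u]>0:
                p=px2w(d,u,v);q=p[:2]-O;a,b=q@BX,q@BY
                if -.13<a<.16 and -.02<b<.12:P.append((a,b,p[2]))
    P=np.array(P);print(len(P),"pts")
    if len(P)>10:
        print("med",np.round(np.median(P,0),3),"pct2",np.round(np.percentile(P,2,0),3),"pct98",np.round(np.percentile(P,98,0),3))
        U,S,V=np.linalg.svd(P-P.mean(0));n=V[2]*np.sign(V[2][2]);print("normal",np.round(n,3),"tilt deg",np.degrees(np.arctan2(n[0],n[2])))
    if name: cv2.imwrite(name,cv2.resize(im[max(v0-30,0):v1+30,u0-40:u1+40],None,fx=4,fy=4,interpolation=cv2.INTER_CUBIC)[:600,:800])
E
python3 -c "
from h import *
bf();look('pics/c.png')"
```

```text
t 6.95 bx -0.0986 by 0.0494 tip 0.0180 F [-4.66 -1.79  0.56] Fbx -4.91 open 0.0299
tooly yaw 0.18969946435390028
773 pts
med [-0.049  0.049  0.02 ] pct2 [-0.086  0.014  0.012] pct98 [-0.011  0.095  0.102]
normal [ 0.403 -0.39   0.828] tilt deg 25.931380839802863
```

View pics/c.png

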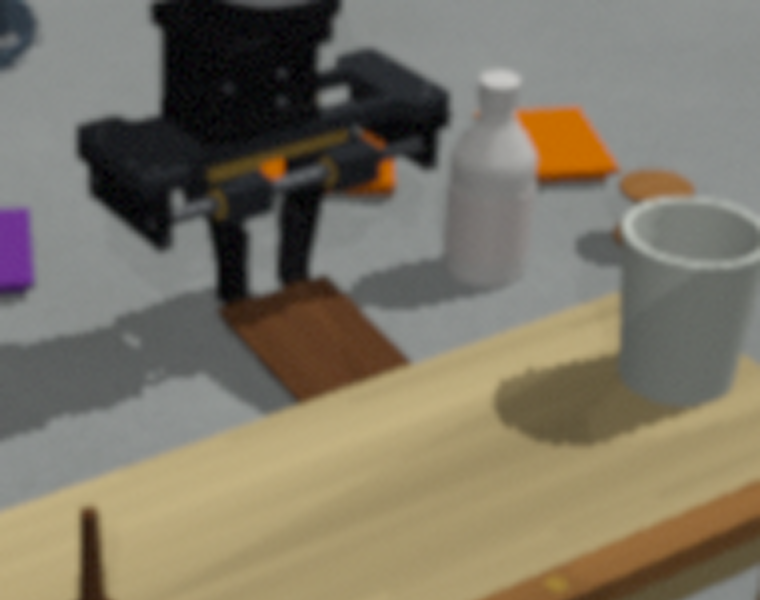

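Plate tipped about 10° (raised near edge at crop (270,300)), with the fingers behind it and the bystanders untouched. I'll follow the arc from here.

Request:
servo_tool(deltas=[-0.0033,0,-0.019,0,167,-0.0085,0,-0.037,0,167,-0.015,0,-0.054,0,167,-0.0235,0,-0.071,0,167,-0.033,0,-0.086,0,167,-0.0445,0,-0.1,0,167])

```text
clock: 7.6
position: [0.4844, 0.1012, 0.129]
eef_rot: [0.298, -3.126, -0.0]
contact_force: [-6.9, -1.4, 5.3]
opening: 0.0297
finger_force: 3.2
```

```bash
sed -i 's/-.02<b<.12:/-.02<b<.12 and p[2]>(.022 if a>0 else .004):/' h.py; python3 -c "
from h import *
bf();look('pics/d.png')"
```

```text
t 7.6 bx -0.0804 by 0.0494 tip 0.0590 F [-6.87 -1.36  5.26] Fbx -7.00 open 0.0297
tooly yaw 0.18983586765981605
1040 pts
med [-0.038  0.047  0.042] pct2 [-0.072  0.015  0.017] pct98 [-0.008  0.079  0.135]
normal [0.84 0.05 0.54] tilt deg 57.27949230656252
```

View pics/d.png

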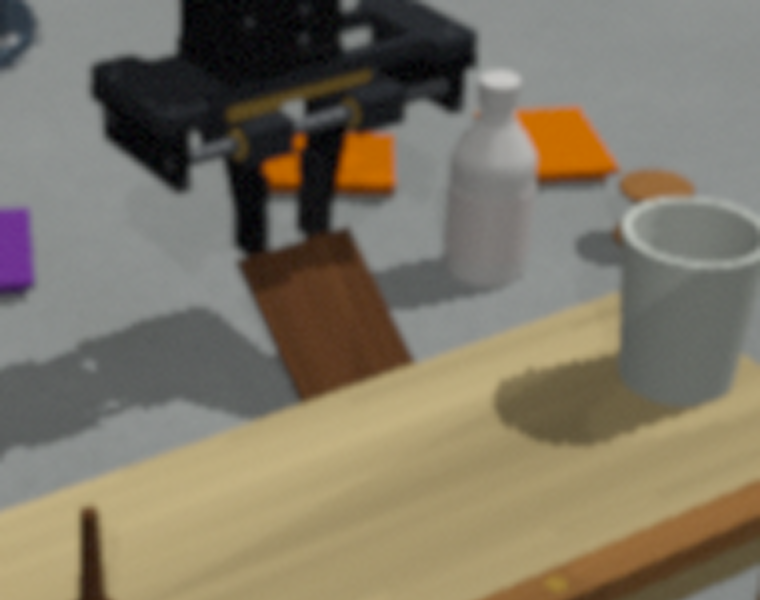

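Plate now at roughly 40°, still seated at the wall edge and square. Continuing.

Request:
servo_tool(deltas=[-0.011,0,-0.002,0,167,-0.022,0,-0.004,0,167,-0.035,0,-0.008,0,167,-0.049,0,-0.013,0,167,-0.063,0,-0.018,0,167,-0.079,0,-0.022,0,167])

```text
clock: 8.25
position: [0.5175, 0.1072, 0.1381]
eef_rot: [-0.296, 3.123, -0.0]
contact_force: [0.6, 0.4, -0.1]
opening: 0.0299
finger_force: 0.1
```

```bash
python3 -c "
from h import *
bf();look('pics/e.png')"
```

```text
t 8.25 bx -0.0468 by 0.0490 tip 0.0681 F [ 0.6   0.39 -0.14] Fbx 0.67 open 0.0299
tooly yaw 0.18911486504333583
881 pts
med [-0.015  0.046  0.058] pct2 [-0.053  0.014  0.021] pct98 [-0.004  0.079  0.147]
normal [0.968 0.094 0.232] tilt deg 76.53417782685071
```

View pics/e.png

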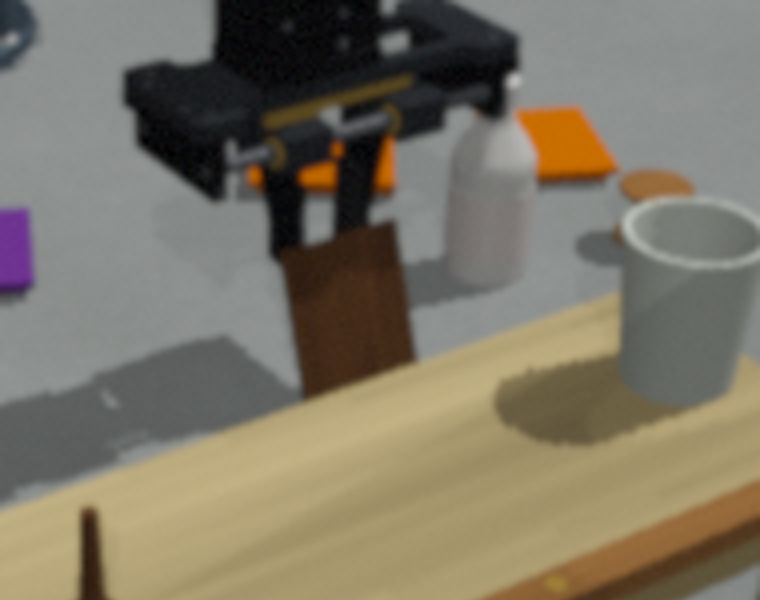

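Plate nearly upright (~75°), back facing the camera. Pushing it past vertical slowly.

Request:
servo_tool(deltas=[-0.016,0,0,0,167,-0.032,0,0,0,167,-0.047,0,0,0,167,-0.06,0,0.003,0,167,-0.072,0,0.006,0,167,-0.084,0,0.009,0,167,-0.096,0,0.012,0,167,-0.108,0,0.015,0,167])

```text
clock: 9.1
position: [0.5589, 0.1152, 0.1304]
eef_rot: [0.297, -3.127, -0.0]
contact_force: [-0.0, -0.4, 0.4]
opening: 0.03
finger_force: 0.0
```

```bash
python3 -c "
from h import *
bf();look('pics/f.png')"
```

```text
t 9.1 bx -0.0046 by 0.0492 tip 0.0604 F [-0.01 -0.36  0.36] Fbx -0.07 open 0.03
tooly yaw 0.1894851480383466
412 pts
med [0.021 0.043 0.065] pct2 [-0.002  0.014  0.028] pct98 [0.032 0.076 0.128]
normal [-0.976 -0.052  0.212] tilt deg -77.75179954182558
```

View pics/f.png

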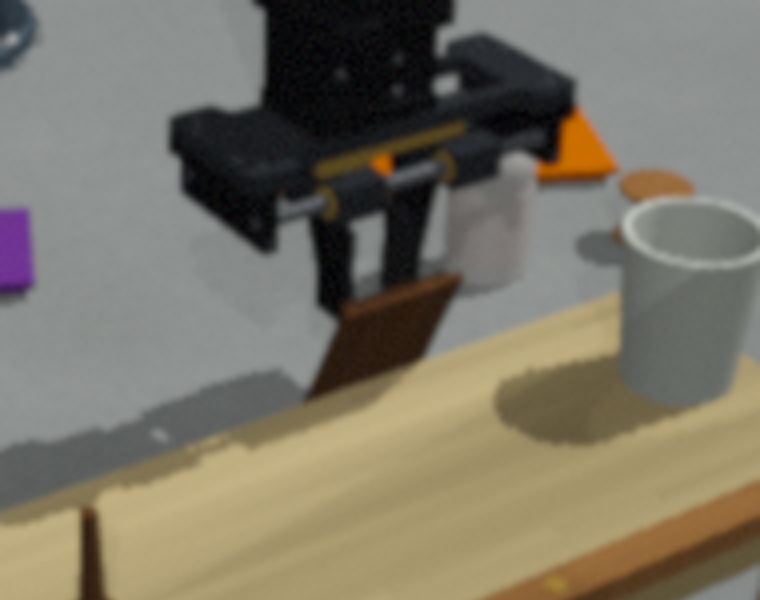

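Plate is past vertical, leaning over the board (crop 390,340). A little more.

Request:
servo_tool(deltas=[-0.015,0,0,0,167,-0.03,0,0,0,167,-0.045,0,0,0,167,-0.06,0,0,0,167,-0.06,0,0,0,167,-0.06,0,0,0,167])

```text
clock: 9.75
position: [0.5821, 0.1197, 0.1306]
eef_rot: [0.297, -3.127, -0.0]
contact_force: [-0.6, 0.2, 0.3]
opening: 0.0302
finger_force: 0.0
```

```bash
python3 -c "
from h import *
bf();look('pics/g.png')"
```

```text
t 9.75 bx 0.0190 by 0.0492 tip 0.0606 F [-0.58  0.24  0.3 ] Fbx -0.52 open 0.0302
tooly yaw 0.18965648277943709
564 pts
med [0.03  0.037 0.028] pct2 [-0.025  0.015  0.022] pct98 [0.059 0.074 0.066]
normal [ 0.045 -0.47   0.882] tilt deg 2.944257778761028
```

View pics/g.png

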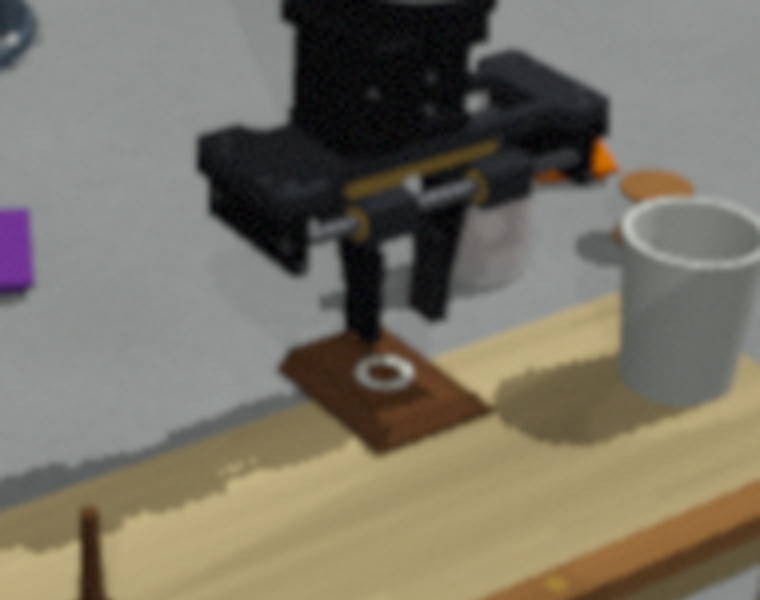

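Plate has flipped face up (ring at crop (385,372)) and overhangs the board's front edge by about 25 mm. I'm going behind it to push it on.

Request:
servo_tool(deltas=[0.09,-0.02,0,0,167,0.185,-0.02,0,0,167,0.185,-0.02,0,0,167,0.185,-0.02,0.04,0,167,0.185,-0.02,0.08,0,167,0.185,-0.02,0.095,0,167,0.185,-0.02,0.095,0,167])

```text
clock: 10.5
position: [0.5107, 0.0979, 0.092]
eef_rot: [0.297, -3.126, -0.0]
contact_force: [-0.9, 1.6, 0.5]
opening: 0.0305
finger_force: 0.0
```

```bash
python3 -c "
from h import *
to(-.003,.041,.022);look()"
```

```text
t 10.5 bx -0.0552 by 0.0413 tip 0.0220 F [-0.92  1.64  0.53] Fbx -0.59 open 0.0305
tooly yaw 0.18959523302667064
scaled [-0.1306 -0.0007 -0.0002] spin 0.00037893711394472836
612 pts
med [0.024 0.04  0.028] pct2 [-0.028  0.015  0.022] pct98 [0.059 0.073 0.031]
normal [ 0.103 -0.1    0.99 ] tilt deg 5.925105000799932
```

Request:
servo_tool(deltas=[-0.02,0,0,0,167,-0.04,0,0,0,167,-0.058,0,0,0,167,-0.075,0,0,0,167,-0.092,0,0,0,167,-0.108,0,0,0,167,-0.122,0,0,0,167,-0.136,0,0,0,167])

```text
clock: 11.35
position: [0.5647, 0.1083, 0.0926]
eef_rot: [0.297, -3.127, -0.0]
contact_force: [-1.2, 0.2, 1.2]
opening: 0.0299
finger_force: 0.7
```

Request:
servo_tool(deltas=[0.03,0,0,0,167,0.07,0,0,0,167,0.1,0,-0.05,0,167,0.15,0,-0.2,0,167,0.2,0,-0.3,0,167,0.2,0,-0.35,0,167,0.2,0,-0.35,0,167])

```text
clock: 12.05
position: [0.4878, 0.0931, 0.2366]
eef_rot: [-0.296, 3.118, -0.002]
contact_force: [0.5, 0.8, -0.3]
opening: 0.0301
finger_force: 0.0
```

```bash
python3 -c "
from h import *
bf();look('pics/i.png')
d=shot('top')
for q in('end_far','end_near','plate_mid'):
  for c in('top','scene'):
    for r in ctrl.place_of(c,q):
      p=r['xyz'];w=np.array(p[:2])-O
      if -.06<w@BX<.16 and abs(w@BY)<.15:print(c,q,np.round([w@BX,w@BY,p[2],r['score']],3))
for q in('glue_bottle','tape_roll','jar_cup','tuning_peg','string_spool','sanding_block'):print(q,[np.round(r['xyz'],3).tolist() for r in ctrl.place_of('top',q)])
cv2.imwrite('pics/j.png',cv2.resize(d['image'][150:290,190:400],None,fx=3.8,fy=3.8,interpolation=cv2.INTER_CUBIC))
"
```

```text
t 12.05 bx -0.0786 by 0.0408 tip 0.1666 F [ 0.47  0.83 -0.3 ] Fbx 0.62 open 0.0301
tooly yaw 0.1895068016719675
676 pts
med [0.071 0.039 0.028] pct2 [0.018 0.015 0.022] pct98 [0.101 0.072 0.031]
normal [ 0.021 -0.041  0.999] tilt deg 1.2042986741593242
top end_far [0.015 0.048 0.021 0.88 ]
scene end_far [0.014 0.05  0.021 0.89 ]
top end_near [0.104 0.048 0.02  0.74 ]
scene end_near [0.101 0.051 0.019 0.78 ]
top plate_mid [0.061 0.043 0.024 0.65 ]
scene plate_mid [0.058 0.051 0.025 0.57 ]
glue_bottle []
tape_roll [[0.522, -0.12, 0.001]]
jar_cup [[0.619, 0.261, 0.019]]
tuning_peg [[0.624, 0.12, 0.027], [0.718, -0.08, 0.018]]
string_spool [[0.461, 0.347, 0.002]]
sanding_block [[0.548, -0.241, 0.0]]
```

View pics/i.png

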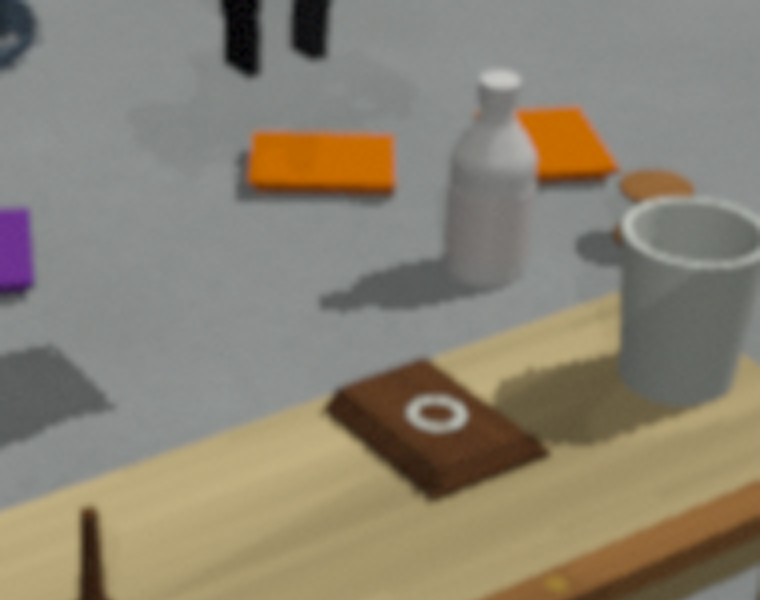

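The plate lies flat, ring up (crop (437,413)), wholly on the board with about 10 mm to spare at the front edge. The bystanders are where they were and the arm is clear.

```bash
python3 -c "
from bench import ctrl
print(ctrl.close_job())"
```

```text
the job is handed in; nothing more can be done
None
```

The cover plate was squared to the board edge, tipped up and flipped, and now lies flat, face up and wholly on the board; the other things look undisturbed, and the job is handed in at about 12 s.

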